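# Close the light-tight lens test box

### The job

Close up the light-tight test box for a measurement, using only the fingertips: first push the tray with the small lens holder fully home into the box, then push the lid over and down until it is fully shut. Push on the outside of the tray front and the lid only: do not touch the black lining or the lens holder, which must stay standing on its tray, and leave everything else on the table where it is.

Things in the scene. Friction and masses are not known exactly. Their poses are not given: they have to be found in the camera images.
- box: the light-tight test box, painted grey metal, fixed to the table: 180 (x) x 200 (y) x 100 mm high, walls 6 mm, open at the top (lid) and at the front (tray). Origin: centre of its underside, at table height; its x axis points away from the front (direction in which the tray is pushed shut), y to the hinge side of the lid, z up
- tray (a joint): how far the tray stands out of the front of the box, m: 0 fully home (stop), up to 0.12. It slides along the box's x axis, stays where it is left, about 2 N of friction, more when moved fast
- tray_front (a point): centre of the outer (front) face of the tray's upright, flat front panel, 50 mm above the table; axes parallel to the box's. The panel is 198 mm wide (y), 10 mm thick, reaches from 3 to 97 mm above the table and has no handle. With the tray home this point lies 100 mm in front of the box's origin
- lid (a joint): opening angle of the lid, rad: 0 shut flat on the box, 1.57 upright, stop at 1.6. The hinge is stiff: the lid stays at any angle, and yields to at most about 3 N pushed near its free edge; it must be pushed all the way down
- lid_hinge (a point): mid-length point of the lid's hinge line, on the box's +y side, 100 mm above the table and 100 mm to +y of the box's origin; the hinge line runs along the box's x axis. Axes turn with the lid: -y from the hinge to the free edge, +z out of its outer face; when shut they are parallel to the box's
- lid_edge (a point): middle of the lid's free edge, on the outer face, 203 mm from the hinge line. The lid is a plain flat panel 190 mm along the hinge, 8 mm thick: its outer face lies 8 mm to +z of the hinge point. Shut, the outer face is level, 108 mm above the table
- tray_lining: black lining, 2 mm thick, on the tray's floor and on the inside of its front panel; not to be touched. Origin coincides with the box's when the tray is home
- lid_lining: black lining, 3 mm thick, on the underside (inner face) of the lid; not to be touched. Origin on the hinge line, axes as lid_hinge
- holder: the small lens holder standing loose on the tray, 64 mm high (its top is 80 mm above the table), foot 42 mm square, round lens 34 mm across, 150 g; it rides in with the tray. Origin: centre of its underside, 16 mm above the table when on the tray
- spare_lens: a taller loose lens holder (95 mm high, foot 50 mm square, round lens 48 mm across) standing beside the box; bystander; origin centre of its underside
- spool: loose grey flanged spool, 80 mm across, 34 mm high, lying flat; bystander; origin centre of its underside
- cleaner: loose bottle of lens cleaner, 48 mm across, 120 mm high; bystander; origin centre of its underside
- driver: loose screwdriver, 170 mm long, lying on the table; bystander; origin centre of its underside, x axis along it to the tip
- screw_bin: loose open bin 90 x 70 x 35 mm; bystander; origin centre of its underside
- post: loose post on a 50 mm square foot, 25 mm thick, 70 mm high; bystander; origin centre of its underside
There are look-alikes about, which are no part of the job. What is shaped like the holder but red or yellow is not meant.

How it is judged:
On the way, in this order (a step that is already met when the one before it is completed fails the run):
1. the tray is pushed home (within 4 mm) while the lid is still open (above 0.9 rad) (value of joint tray below 0.004 m and value of joint lid above 0.9 rad), for 0.2 s.
2. the lid is shut (within 0.035 rad) with the tray home (value of joint lid below 0.035 rad and value of joint tray below 0.004 m), for 0.2 s.
At the end, for the whole second after the job is handed in: tray home within 4 mm, lid shut within 0.035 rad (7 mm at its free edge), the small lens holder upright (within 0.15 rad), at rest on its tray inside the box (all of step 2 and linear speed of holder below 0.02 m/s and x of holder in the frame of box between -0.085 and 0.06 m and y of holder in the frame of box between -0.085 and 0.085 m and z of holder in the frame of box below 0.022 m and angle between holder's own z axis and vertical below 0.15 rad); the robot touches nothing.
It fails at once if the lid is pushed well down (below 0.8 rad) before the tray is home (value of joint lid below 0.8 rad and value of joint tray above 0.01 m).
It fails at once if the robot touches the black lining of the tray or lid (contact force between any of the fingers, the arm and tray_lining above 0.3 N or contact force between any of the fingers, the arm and lid_lining above 0.3 N).
It fails at once if the small lens holder is touched by the robot, tips over (0.4 rad) or is lifted off its tray (10 mm) (contact force between any of the fingers, the arm and holder above 0.3 N or angle between holder's own z axis and vertical above 0.4 rad or height (world z) of holder above 0.026 m).
It fails at once if a bystander is moved by more than 20 mm (distance of any of spare_lens, spool, cleaner, driver, screw_bin, post from where it was at the start of the episode above 0.02 m).
It also fails if it takes over 51 s, if anything falls off the work surface, if the arm or the gripper's body presses on something with over 40 N, if the wrist force passes 120 N, or if a joint passes its speed limit or range.

### The arm

A 6-joint arm with a two-finger parallel gripper is mounted at the origin on the work surface. World frame = base frame: x ahead of the robot, y to its left, z up, the work surface at z = 0. Lengths are in m, angles in rad, forces in N, time in s.
With the tool pointing down it reaches from about 0.35 to 0.975 m from the base axis. Payload 4.9 kg.
Tool frame: the origin (TCP) lies midway between the tips of the shut fingers; the grasp point (between the pads) lies 19 mm behind it (manip.grip_point_offset is the distance from the TCP to the grasp point, in m); z points along the fingers, y is the direction in which the jaws open and shut (so a half turn about z gives the same grasp; the last joint's range is limited). The gripper opens to 85 mm and grips with 20 to 120 N. Pads are 22 mm wide; open, the fingers measure 114 mm over their backs; the gripper's body (76 mm by 85 mm) begins 54 mm behind the grasp point. The pads swing forward as they close: fully open they stand 13 mm farther back than shut.
Start: joints at [-1.288, 0.053, 1.613, -0, 1.476, -0.119], TCP at [0.244, -0.575, 0.201] pointing down, gripper open.
Joint ranges: [-3.01, 3.01], [-1.01, 2.22], [0.06, 2.58], [-1.02, 4.17], [0.09, 2.62], [-3.14, 3.14]. Speed limits (rad/s): [2.57, 2.57, 3.14, 3.14, 3.14, 3.14].

### API

Orientations are given as a unit quaternion [w, x, y, z].
In Python, from plant import manip gives the robot as it stands. The module is installed in compiled form; this text tells all that it offers.
- The arm moves only by the tool send_rows, never from a script. Its argument "steps" is a list of rows, each a list of 6 numbers: the shift along the tool's x, y, z in m, then the turn, a rotation vector about the tool's x, y, z in degrees. In form: [[dx, dy, dz, wx, wy, wz], ...]. A call has 1 to 8 rows; each row shifts and turns the commanded pose from where the row before left it, along the tool's axes as they then stand; what a row does not reach is not made up. A row lasts 1/8 s, in which the tool goes at most 62.5 mm and 10.7 degrees, less where a joint would pass 70% of its speed; a pose out of reach is approached as far as the arm can. A call is refused whole if a number of a shift passes 0.0625 or a number of a turn 10.7, either way. A call with a gripper value outside its range is refused whole. "grip" is the opening, from 0 (shut) to 1 (fully open), set as the call begins (left out, the last holds). The fingers move at their own pace and stop on an object; the grip force is fixed at half the most. Time passes only in rows, so rows that do not move let the fingers close. It gives the time, the measured TCP pose, the force and the opening at its end, in the units of the state.
- manip.state(): the state, without advancing time (a new reading comes with each control period).
- manip.grab_frame(name): name is "side" or "top"; returns the picture (400x640x3 uint8, blue, green, red); there is no depth.
- manip.get_calibration(name): a dict with "K" (3x3 intrinsics, pixels), "R" (3x3) and "t" (3): a world point X has camera coordinates R X + t. Camera axes: x right, y down, z forward; pixel columns grow to the right and rows downward; lengths in m; the calibration is good to about 2 mm. A picture is of the moment at which its call begins. get_calibration takes no time and is no camera call.
- manip.job_done(): hands the job in, once; it reports no verdict.
The state is a dict: "time": time; "joint_pos": joint angles; "joint_vel": joint speeds; "joint_efforts": joint torques, N m; "tool_pos": TCP position; "tool_rot": TCP orientation; "contact_force": force on the tool from outside, world axes, zero at the start; "ft_torque": the same for the moment, N m; "gripper_width": opening from 0.0 (shut) to 1.0 (fully open).
Only numpy, scipy, OpenCV 4.12 (cv2) and the standard library are available. Lean on these libraries where they do the work, as an engineer would, in place of code of your own. Each camera call takes 0.05 s, during which the arm holds its last target.

## Working session

There is one attempt and no reset: what is moved stays moved. The work goes in short steps, Python scripts to look and compute and a tool call to move; the robot and the scene stay as the last step left them, time stands still between calls to the robot, and variables do not carry over. Pictures are saved under pics/ and viewed, and the job is handed in when it is done.

Besides the shell and the picture viewer there is one more tool, called after "Request:" by a JSON object that holds its "method" and its "body", one argument or row to a line. send_rows: Moves the arm, as the interface text tells. Its arguments: {"type":"object","properties":{"steps":{"type":"array"},"grip":{"type":"number"}},"required":["steps"]}

```bash
mkdir -p pics
python3 - <<'E'
from plant import manip
import cv2
for n in("side","top"):
    cv2.imwrite(f"pics/{n}0.png",manip.grab_frame(n)); c=manip.get_calibration(n); print(n,c["K"].tolist(),c["R"].round(4).tolist(),c["t"].round(4).tolist())
print(manip.state())
E
```

```text
side [[454.00527257654943, 0.0, 324.6195278500074], [0.0, 454.00527257654943, 197.99735295501816], [0.0, 0.0, 1.0]] [[-0.8402, -0.5423, -0.0036], [-0.3498, 0.5469, -0.7606], [0.4145, -0.6378, -0.6492]] [0.5155, 0.2529, 0.8188]
top [[416.4275673757652, 0.0, 323.8055849293738], [0.0, 416.4275673757652, 199.52776644940377], [0.0, 0.0, 1.0]] [[-0.0081, -0.9995, -0.029], [-0.9933, 0.0114, -0.1148], [0.1151, 0.0279, -0.993]] [0.0558, 0.5936, 1.1732]
{'time': 0.1, 'joint_pos': array([-1.28800405e+00,  5.32873835e-02,  1.61419602e+00, -2.65508323e-05,
        1.47598472e+00, -1.18967367e-01]), 'joint_vel': array([ 0.00019374,  0.00052701, -0.00328424,  0.00039878,  0.00047674,
        0.00053158]), 'joint_efforts': array([ 3.98727625e-04, -3.94900596e+01, -3.71364856e+01, -2.57010959e-05,
        3.89219524e-03, -1.31376203e-05]), 'tool_pos': array([ 0.24423232, -0.5746155 ,  0.19936466]), 'tool_rot': array([-9.33511320e-04,  9.79890721e-01,  1.99532695e-01, -8.98967510e-05]), 'contact_force': array([-0.64504579,  0.55594294, -1.07486571]), 'ft_torque': array([-0.02102391,  0.00438648, -0.00247623]), 'gripper_width': 1.0000140616262654}
```

View pics/side0.png

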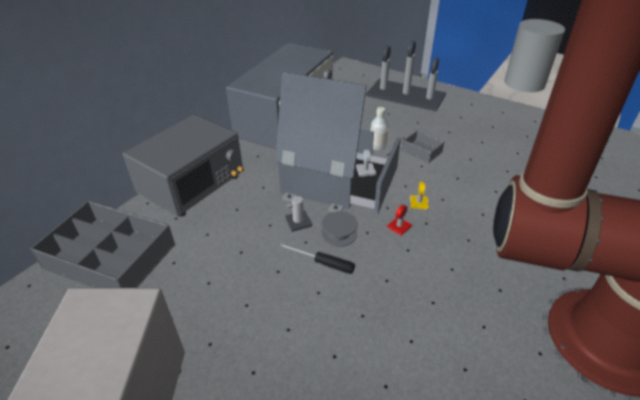

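View pics/top0.png

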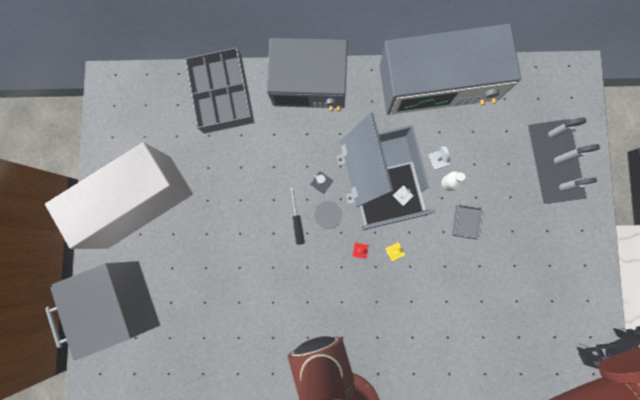

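Run:
```python
import cv2
a=cv2.imread("pics/top0.png")[100:250,290:490]; cv2.imwrite("pics/tz.png",cv2.resize(a,None,fx=4,fy=4,interpolation=cv2.INTER_CUBIC))
a=cv2.imread("pics/side0.png")[65:285,260:460]; cv2.imwrite("pics/sz.png",cv2.resize(a,(540,594),interpolation=cv2.INTER_CUBIC))
```

```text
(no output)
```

View pics/tz.png

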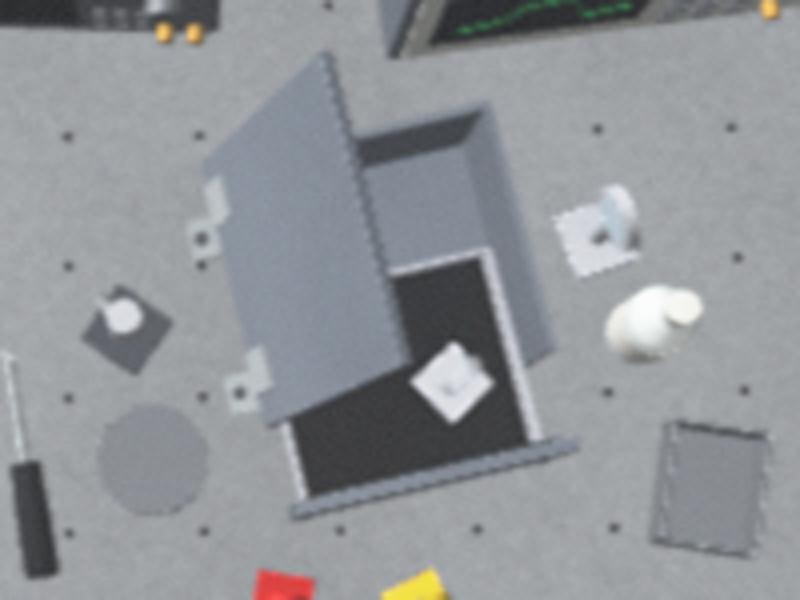

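View pics/sz.png

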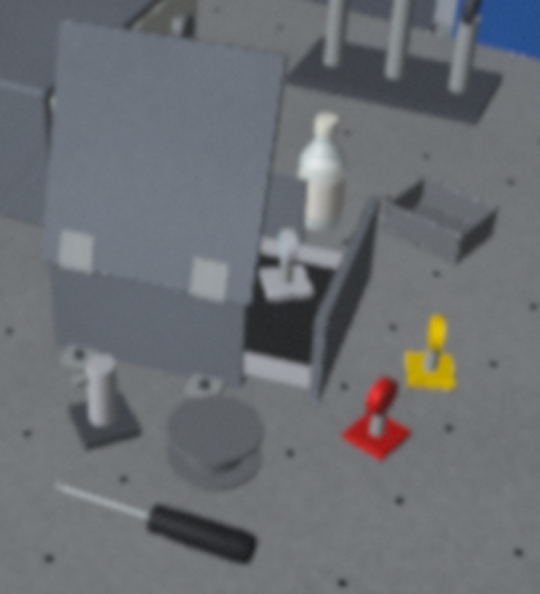

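```bash
cat > h.py <<'E'
import numpy as np
from plant import manip
C={n:manip.get_calibration(n) for n in("side","top")}
def ray(n,p):
    c=C[n]; d=c["R"].T@np.linalg.solve(c["K"],[p[0],p[1],1]); return -c["R"].T@c["t"],d/np.linalg.norm(d)
def onz(n,p,z):
    o,d=ray(n,p); return o+d*(z-o[2])/d[2]
def tri(pt,ps):
    A=[];b=[]
    for n,p in(("top",pt),("side",ps)):
        o,d=ray(n,p);M=np.eye(3)-np.outer(d,d);A.append(M);b.append(M@o)
    x,r,_,_=np.linalg.lstsq(np.vstack(A),np.hstack(b),rcond=None); return x,r
tz=lambda u,v:(290+(u+.5)/4-.5,100+(v+.5)/4-.5)
sz=lambda u,v:(260+(u+.5)/2.7-.5,65+(v+.5)/2.7-.5)
def proj(n,X):
    c=C[n];q=c["K"]@(c["R"]@np.array(X)+c["t"]);return q[:2]/q[2]
E
python3 - <<'E'
from h import *
np.set_printoptions(precision=4,suppress=True)
L=onz("top",tz(296,518),.097);R=onz("top",tz(578,452),.097);print("panel outer",L,R,np.linalg.norm(L-R),np.degrees(np.arctan2(*(L-R)[[1,0]])))
a=onz("top",tz(488,103),.1);b=onz("top",tz(553,350),.1);print("rim right",a,b,np.linalg.norm(a-b))
a=onz("top",tz(488,103),.1);b=onz("top",tz(355,135),.1);print("rim back",a,b)
print("lidfree far",tri(tz(325,55),sz(62,22)),"near",tri(tz(410,362),sz(285,58)))
print("lid base far",tri(tz(205,163),sz(45,262)),"near",tri(tz(275,425),sz(247,303)))
for n,p in dict(post=(125,330),spool=(155,460),clean=(640,340),spare=(600,240),bin=(710,490),red=(285,590),yel=(410,590)).items(): print(n,onz("top",tz(*p),.01))
print("holder",onz("top",tz(452,383),.02))
E
```

```text
panel outer [ 0.5046 -0.0595  0.097 ] [ 0.5476 -0.2517  0.097 ] 0.1969434471067541 102.6139291483194
rim right [ 0.7916 -0.1981  0.1   ] [ 0.6174 -0.2367  0.1   ] 0.17838197598329955
rim back [ 0.7916 -0.1981  0.1   ] [ 0.7702 -0.1053  0.1   ]
lidfree far (array([ 0.7656, -0.0686,  0.2904]), array([0.])) near (array([ 0.5846, -0.1133,  0.2885]), array([0.]))
lid base far (array([ 0.751 , -0.0016,  0.0984]), array([0.])) near (array([ 0.5696, -0.0455,  0.0998]), array([0.]))
post [0.6492 0.059  0.01  ]
spool [0.552  0.0376 0.01  ]
clean [ 0.637  -0.3207  0.01  ]
spare [ 0.7124 -0.2944  0.01  ]
bin [ 0.5259 -0.3666  0.01  ]
red [ 0.4561 -0.0563  0.01  ]
yel [ 0.4553 -0.147   0.01  ]
holder [ 0.6054 -0.1803  0.02  ]
```

Request:
{"method": "send_rows", "body": {
  "steps": [
    [0,0,0,0,0,10.2],
    [0.047,-0.042,0,0,0,0],
    [0.047,-0.042,0,0,0,0],
    [0.047,-0.042,0,0,0,0],
    [0.047,-0.042,0,0,0,0],
    [0.047,-0.042,0,0,0,0],
    [0.047,-0.042,0,0,0,0],
    [0.04,-0.042,0,0,0,0]
  ],
  "grip": 0
}}

```text
time: 1.1
tool_pos: [0.492, -0.2176, 0.2001]
tool_rot: [-0.0, 0.994, 0.112, -0.0]
contact_force: [1.0, -0.8, 0.5]
gripper_width: 0.001
```

```bash
cat >> h.py <<'E'
import cv2
from scipy.spatial.transform import Rotation as Rot
O=np.array([.6825,-.12,0]);yaw=np.radians(12.8)
RB=Rot.from_euler('z',yaw).as_matrix()
def st():
    s=manip.state(); q=s["tool_rot"]; M=Rot.from_quat([q[1],q[2],q[3],q[0]]).as_matrix()
    print("t",round(s["time"],2),"local",(RB.T@(s["tool_pos"]-O)).round(4),"F",(RB.T@s["contact_force"]).round(1),"w",round(s["gripper_width"],3)); print("tool in box",(RB.T@M).round(3).tolist())
def snap(tag,n,x0,x1,y0,y1,f):
    a=manip.grab_frame(n)[y0:y1,x0:x1];cv2.imwrite(f"pics/{tag}.png",cv2.resize(a,None,fx=f,fy=f,interpolation=cv2.INTER_CUBIC))
E
python3 -c "
from h import *
st();snap('t1','top',290,490,100,250,4)"
```

```text
t 1.1 local [-0.2074 -0.053   0.2001] F [ 0.8 -1.   0.5] w 0.001
tool in box [[1.0, 0.001, -0.0], [0.001, -1.0, 0.0], [-0.0, -0.0, -1.0]]
```

View pics/t1.png

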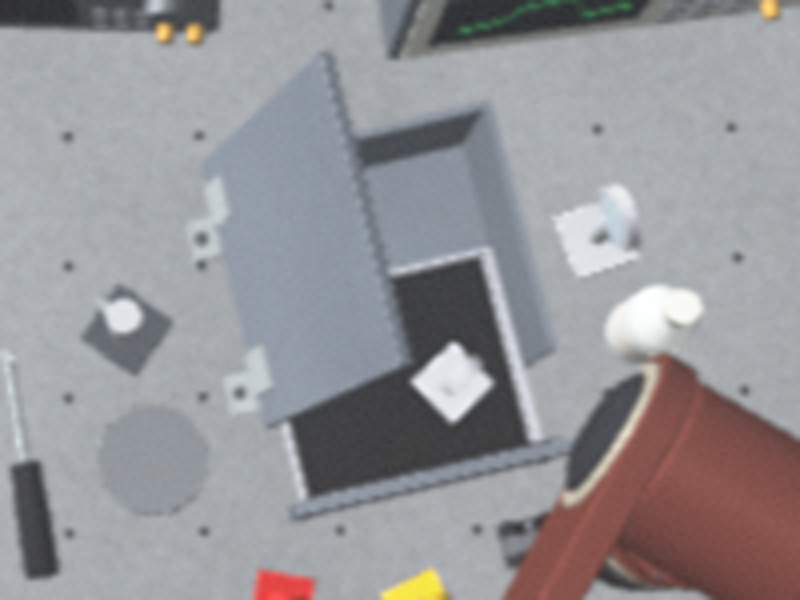

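Request:
{"method": "send_rows", "body": {
  "steps": [
    [0,0,0.04,0,0,0],
    [0,0,0.04,0,0,0],
    [0,0,0.04,0,0,0],
    [0,0,0.025,0,0,0],
    [0,0,0,0,0,0]
  ]
}}

```text
time: 1.78
tool_pos: [0.489, -0.2185, 0.0525]
tool_rot: [-0.002, 0.994, 0.112, -0.003]
contact_force: [1.2, 0.0, 0.2]
gripper_width: 0.003
```

```bash
python3 -c "
from h import *
st();snap('s2','side',260,460,65,285,2.7)"
```

```text
t 1.77 local [-0.2105 -0.0531  0.0525] F [ 1.1 -0.3  0.2] w 0.003
tool in box [[1.0, 0.0, -0.005], [0.0, -1.0, 0.004], [-0.005, -0.004, -1.0]]
```

View pics/s2.png

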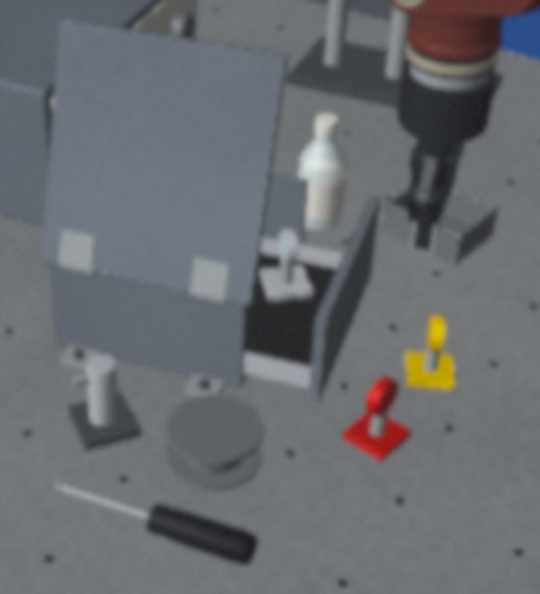

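Request:
{"method": "send_rows", "body": {
  "steps": [
    [0.006,0,0,0,0,0],
    [0.007,0,0,0,0,0],
    [0.007,0,0,0,0,0],
    [0.007,0,0,0,0,0],
    [0.005,0,0,0,0,0],
    [0.005,0,0,0,0,0],
    [0.005,0,0,0,0,0],
    [0.005,0,0,0,0,0]
  ]
}}

```text
time: 2.82
tool_pos: [0.5369, -0.2092, 0.0554]
tool_rot: [-0.0, 0.994, 0.112, -0.001]
contact_force: [-2.3, -1.2, 0.9]
gripper_width: -0.0
```

Request:
{"method": "send_rows", "body": {
  "steps": [
    [0.006,0,0,0,0,0],
    [0.006,0,0,0,0,0],
    [0.006,0,0,0,0,0],
    [0.006,0,0,0,0,0],
    [0.006,0,0,0,0,0],
    [0.005,0,0,0,0,0]
  ]
}}

```text
time: 3.58
tool_pos: [0.5716, -0.2013, 0.0554]
tool_rot: [-0.0, 0.994, 0.112, -0.0]
contact_force: [-2.0, -0.7, -0.2]
gripper_width: 0.001
```

```bash
python3 -c "
from h import *
st()"
```

```text
t 3.58 local [-0.1262 -0.0547  0.0554] F [-2.1 -0.2 -0.2] w 0.001
tool in box [[1.0, 0.0, -0.0], [0.0, -1.0, 0.0], [-0.0, -0.0, -1.0]]
```

Request:
{"method": "send_rows", "body": {
  "steps": [
    [0.004,0,0,0,0,0],
    [0.004,0,0,0,0,0],
    [0.003,0,0,0,0,0],
    [0.002,0,0,0,0,0]
  ]
}}

```text
time: 4.08
tool_pos: [0.584, -0.1985, 0.0554]
tool_rot: [-0.0, 0.994, 0.112, -0.0]
contact_force: [-2.3, -0.6, -1.1]
gripper_width: -0.002
```

Request:
{"method": "send_rows", "body": {
  "steps": [
    [0.002,0,0,0,0,0],
    [0.002,0,0,0,0,0]
  ]
}}

```text
time: 4.32
tool_pos: [0.5879, -0.1977, 0.0554]
tool_rot: [-0.0, 0.994, 0.112, -0.0]
contact_force: [-2.3, -0.8, -1.2]
gripper_width: -0.003
```

Request:
{"method": "send_rows", "body": {
  "steps": [
    [0.002,0,0,0,0,0],
    [0.001,0,0,0,0,0]
  ]
}}

```text
time: 4.58
tool_pos: [0.5878, -0.1977, 0.0554]
tool_rot: [-0.0, 0.994, 0.112, -0.004]
contact_force: [-14.2, -2.9, 6.7]
gripper_width: -0.001
```

```bash
python3 -c "
from h import *
st();snap('t3','top',290,490,100,250,4)"
```

```text
t 4.58 local [-0.1095 -0.0547  0.0554] F [-14.5   0.4   6.7] w -0.001
tool in box [[1.0, 0.001, -0.008], [0.001, -1.0, 0.001], [-0.008, -0.001, -1.0]]
```

View pics/t3.png

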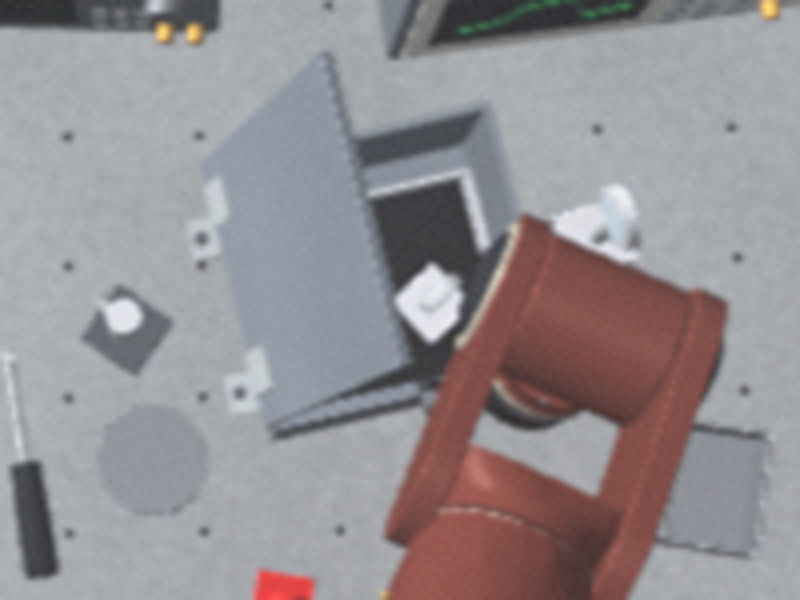

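Request:
{"method": "send_rows", "body": {
  "steps": [
    [-0.01,0,0,0,0,0],
    [-0.02,0,0,0,0,0],
    [-0.02,0,-0.02,0,0,0],
    [0,0,-0.05,0,0,0],
    [0,0,-0.055,0,0,0],
    [0,0,-0.055,0,0,0],
    [0,0,-0.055,0,0,0],
    [0,0,-0.055,0,0,0]
  ]
}}

```text
time: 5.62
tool_pos: [0.5424, -0.2079, 0.3481]
tool_rot: [0.0, 0.994, 0.112, 0.002]
contact_force: [1.0, -0.9, 0.4]
gripper_width: 0.001
```

```bash
python3 -c "
from h import *
st();snap('t4','top',290,490,100,250,4);snap('s4','side',200,500,0,285,2)"
```

```text
t 5.62 local [-0.1561 -0.0547  0.3481] F [ 0.8 -1.1  0.4] w 0.001
tool in box [[1.0, 0.001, 0.003], [0.001, -1.0, -0.001], [0.003, 0.001, -1.0]]
```

View pics/t4.png

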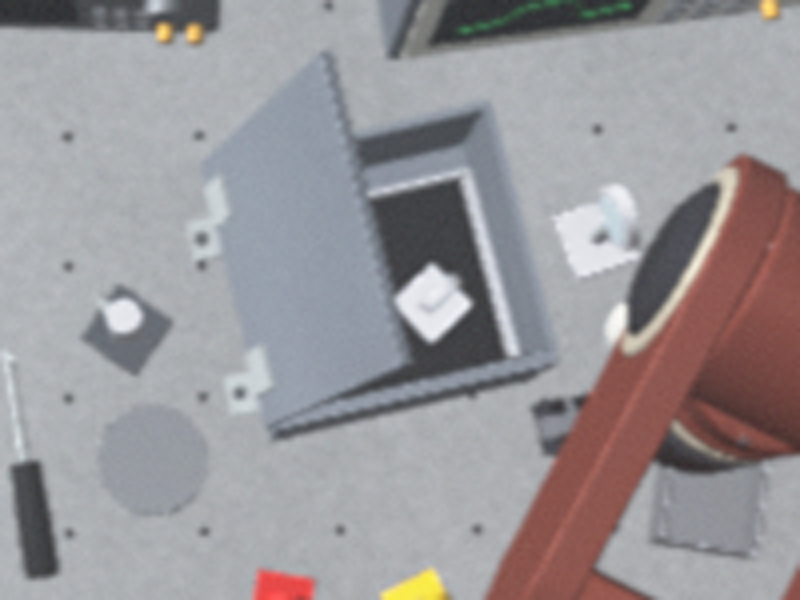

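View pics/s4.png

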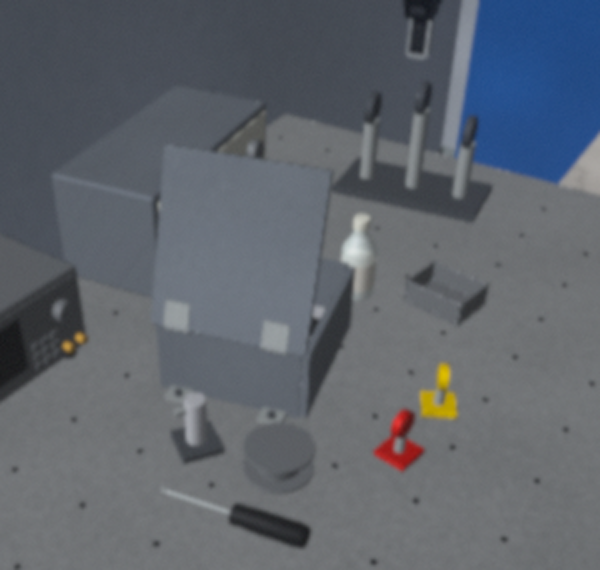

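Request:
{"method": "send_rows", "body": {
  "steps": [
    [0,-0.04,0,0,0,0],
    [0,-0.05,0,0,0,0],
    [0,-0.05,0,0,0,0],
    [0,-0.045,0,0,0,0],
    [0.04,0,0,0,0,0],
    [0.05,0,0,0,0,0],
    [0.05,0,0,0,0,0],
    [0.016,0,0,0,0,0]
  ]
}}

```text
time: 6.72
tool_pos: [0.6551, 0.0079, 0.3439]
tool_rot: [-0.001, 0.994, 0.112, -0.0]
contact_force: [-1.0, -0.7, -0.2]
gripper_width: 0.004
```

```bash
python3 -c "
from h import *
st()
for p in((275,437),(552,365)): print(RB.T@(onz('top',tz(*p),.097)-O))
snap('t5','top',290,490,100,250,4);snap('s5','side',200,500,0,285,2)"
```

```text
t 6.72 local [0.0016 0.1308 0.3439] F [-1.2 -0.5 -0.2] w 0.004
tool in box [[1.0, 0.002, 0.0], [0.002, -1.0, 0.001], [0.0, -0.001, -1.0]]
[-0.10304373  0.09908483  0.097     ]
[-0.09891059 -0.09679263  0.097     ]
```

View pics/s5.png

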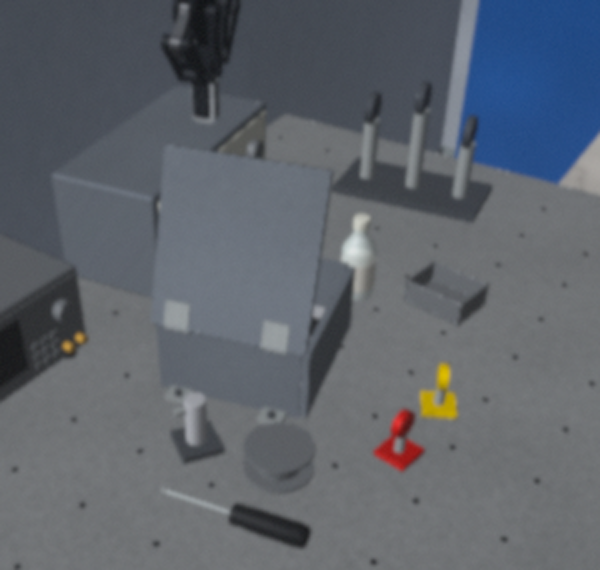

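Request:
{"method": "send_rows", "body": {
  "steps": [
    [0,0,0.03,0,0,0],
    [0,0,0.035,0,0,0],
    [0,0,0.017,0,0,0],
    [0,0,0,0,0,0]
  ]
}}

```text
time: 7.32
tool_pos: [0.652, 0.0068, 0.2622]
tool_rot: [-0.0, 0.994, 0.112, -0.001]
contact_force: [0.7, 0.4, 0.8]
gripper_width: 0.0
```

```bash
python3 -c "
from h import *
st(); print(proj('side',manip.state()['tool_pos'])*2-[400,0])
snap('s6','side',200,500,0,285,2)"
```

```text
t 7.33 local [-0.0016  0.1304  0.2622] F [0.8 0.2 0.8] w 0.0
tool in box [[1.0, 0.0, -0.002], [0.0, -1.0, 0.001], [-0.002, -0.001, -1.0]]
[212.55480414 226.31323344]
```

View pics/s6.png

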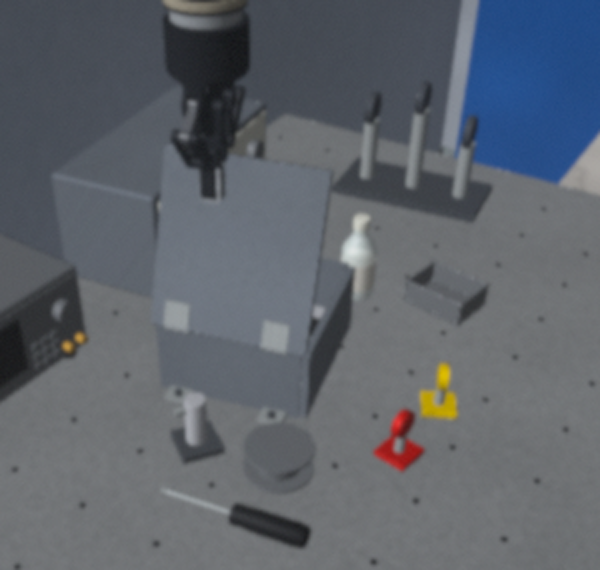

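```bash
python3 -c "
from h import *
print((proj('side',[.489,-.2185,.0525])-[260,65])*2.7, proj('side',[.6551,.0079,.3439])*2-[400,0])
import cv2
a=manip.grab_frame('side')[60:160,270:350];cv2.imwrite('pics/s7.png',cv2.resize(a,None,fx=6,fy=6,interpolation=cv2.INTER_CUBIC))
print((proj('side',manip.state()['tool_pos'])-[270,60])*6)"
```

```text
[417.04728855 274.65003542] [206.67976491 150.01183148]
[213.9759629  309.72757977]
```

View pics/s7.png

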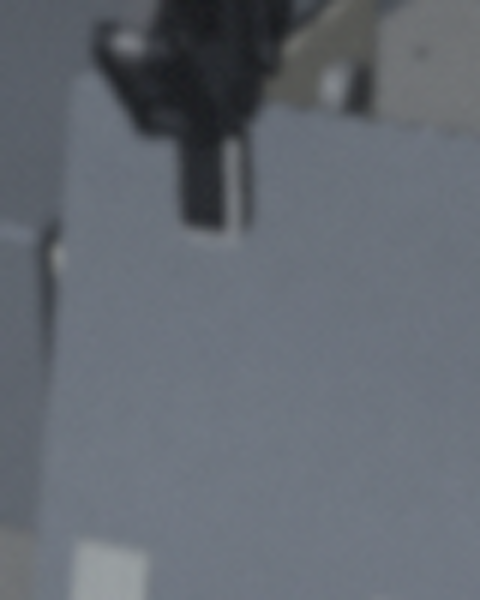

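```bash
python3 -c "
from h import *
p=(270+215.5/6,60+233/6)
o,d=ray('side',p)
o2,d2=RB.T@(o-O),RB.T@d
for y in(.13,.145,.1,.08): print(y,o2+d2*(y-o2[1])/d2[1])
snap('t7','top',270,470,100,250,4)
print((proj('top',manip.state()['tool_pos'])-[270,100])*4)"
```

```text
0.13 [-0.00170231  0.13        0.29396193]
0.145 [-0.00799741  0.145       0.30265739]
0.1 [0.01088789 0.1        0.276571  ]
0.08 [0.01928135 0.08       0.26497705]
[276.26135882 252.14195776]
```

View pics/t7.png

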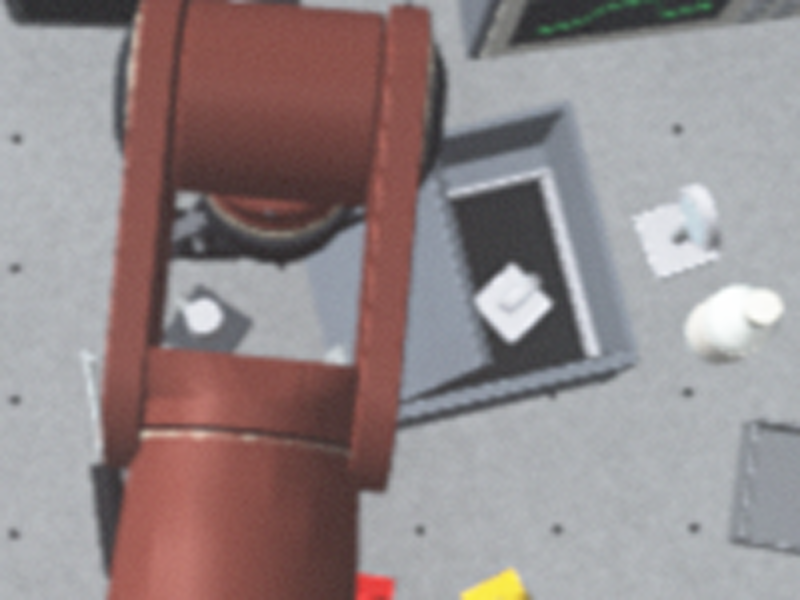

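```bash
python3 -c "
from h import *
a=cv2.imread('pics/s4.png')[0:140,340:500]
p=(proj('side',[.5424,-.2079,.3481])*2-[400,0]-[340,0])*5;print(p)
cv2.imwrite('pics/s8.png',cv2.resize(a,None,fx=4,fy=4,interpolation=cv2.INTER_CUBIC))"
```

```text
[364.6081528  473.38367274]
```

View pics/s8.png

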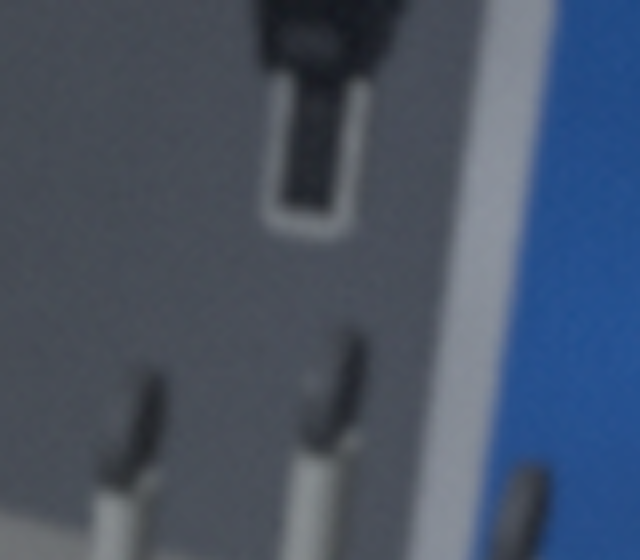

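Request:
{"method": "send_rows", "body": {
  "steps": [
    [0,0,0.015,0,0,0],
    [0,0.015,0.012,0,0,0],
    [0,0.02,0,0,0,0],
    [0,0.015,0,0,0,0],
    [0,0,0,0,0,0]
  ]
}}

```text
time: 8.1
tool_pos: [0.6646, -0.0437, 0.2369]
tool_rot: [0.0, 0.994, 0.111, 0.0]
contact_force: [-0.3, -0.1, 0.2]
gripper_width: 0.002
```

Request:
{"method": "send_rows", "body": {
  "steps": [
    [0,0.004,0,0,0,0],
    [0,0.004,0,0,0,0]
  ]
}}

```text
time: 8.35
tool_pos: [0.6661, -0.0496, 0.2368]
tool_rot: [0.0, 0.994, 0.112, 0.0]
contact_force: [-0.0, 1.0, 0.7]
gripper_width: 0.003
```

Request:
{"method": "send_rows", "body": {
  "steps": [
    [0,0.004,0,0,0,0],
    [0,0.004,0,0,0,0]
  ]
}}

```text
time: 8.6
tool_pos: [0.6677, -0.0575, 0.2365]
tool_rot: [-0.0, 0.994, 0.112, 0.0]
contact_force: [0.2, 0.1, 0.1]
gripper_width: -0.002
```

Request:
{"method": "send_rows", "body": {
  "steps": [
    [0,0.004,0,0,0,0],
    [0,0.003,0,0,0,0]
  ]
}}

```text
time: 8.85
tool_pos: [0.6693, -0.0646, 0.2365]
tool_rot: [-0.0, 0.994, 0.112, -0.0]
contact_force: [-1.0, 0.4, 0.5]
gripper_width: 0.002
```

```bash
python3 -c "
from h import *
st()
snap('s9','side',220,420,20,220,3)"
```

```text
t 8.85 local [-0.0006  0.057   0.2365] F [-0.9  0.6  0.5] w 0.002
tool in box [[1.0, 0.0, -0.0], [0.0, -1.0, 0.0], [-0.0, -0.0, -1.0]]
```

View pics/s9.png

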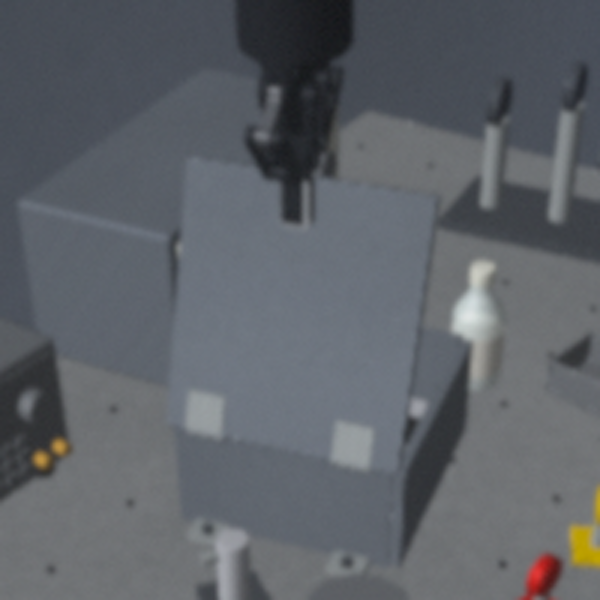

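Request:
{"method": "send_rows", "body": {
  "steps": [
    [0,0.004,0,0,0,0],
    [0,0.003,0,0,0,0]
  ]
}}

```text
time: 9.15
tool_pos: [0.6707, -0.0708, 0.2363]
tool_rot: [-0.001, 0.994, 0.112, -0.0]
contact_force: [0.3, 2.7, -0.6]
gripper_width: -0.004
```

Request:
{"method": "send_rows", "body": {
  "steps": [
    [0,0.004,0,0,0,0],
    [0,0.003,0,0,0,0]
  ]
}}

```text
time: 9.4
tool_pos: [0.6722, -0.0779, 0.2362]
tool_rot: [-0.0, 0.994, 0.112, -0.0]
contact_force: [-0.3, 1.7, -0.6]
gripper_width: 0.004
```

Request:
{"method": "send_rows", "body": {
  "steps": [
    [0,0.004,0,0,0,0],
    [0,0.003,0,0,0,0]
  ]
}}

```text
time: 9.65
tool_pos: [0.674, -0.085, 0.2365]
tool_rot: [-0.0, 0.994, 0.112, -0.0]
contact_force: [-0.8, 2.2, -0.6]
gripper_width: 0.001
```

```bash
python3 -c "
from h import *
st()
snap('s10','side',220,420,20,220,3)"
```

```text
t 9.65 local [-0.0006  0.036   0.2365] F [-0.3  2.3 -0.6] w 0.001
tool in box [[1.0, 0.0, -0.0], [0.0, -1.0, 0.0], [-0.0, -0.0, -1.0]]
```

View pics/s10.png

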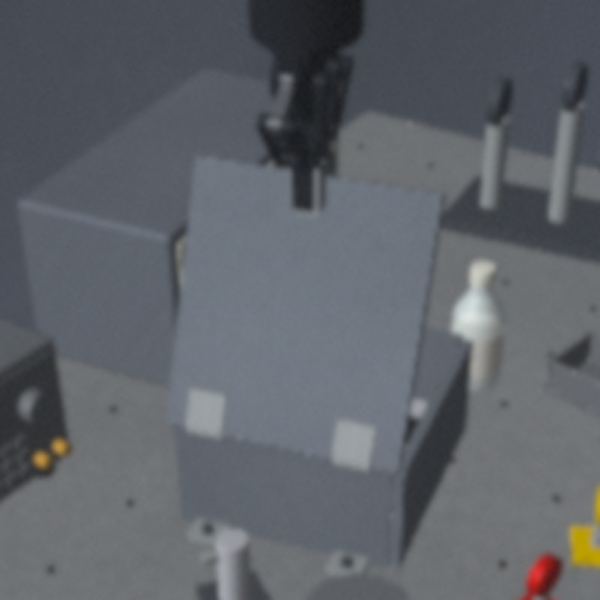

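Request:
{"method": "send_rows", "body": {
  "steps": [
    [0,0.004,0.005,0,0,0],
    [0,0.004,0.005,0,0,0],
    [0,0.004,0.005,0,0,0],
    [0,0.004,0.005,0,0,0]
  ]
}}

```text
time: 10.2
tool_pos: [0.6775, -0.1008, 0.2162]
tool_rot: [0.0, 0.994, 0.112, 0.0]
contact_force: [-0.1, 0.7, 2.4]
gripper_width: 0.002
```

```bash
python3 -c "
from h import *
st()
snap('s11','side',220,420,20,220,3)"
```

```text
t 10.2 local [-0.0006  0.0198  0.2162] F [0.1 0.7 2.4] w 0.002
tool in box [[1.0, 0.0, 0.0], [0.0, -1.0, -0.0], [0.0, 0.0, -1.0]]
```

View pics/s11.png

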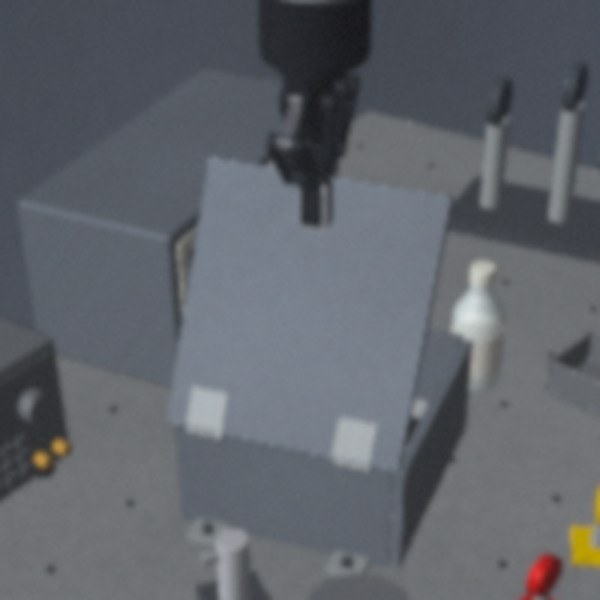

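Request:
{"method": "send_rows", "body": {
  "steps": [
    [0,0.004,0.005,0,0,0],
    [0,0.004,0.005,0,0,0],
    [0,0.004,0.005,0,0,0],
    [0,0.003,0.005,0,0,0]
  ]
}}

```text
time: 10.75
tool_pos: [0.6809, -0.1153, 0.1962]
tool_rot: [0.0, 0.994, 0.112, -0.0]
contact_force: [0.3, -0.1, 1.3]
gripper_width: 0.002
```

Request:
{"method": "send_rows", "body": {
  "steps": [
    [0,0.004,0.005,0,0,0],
    [0,0.004,0.005,0,0,0],
    [0,0.004,0.005,0,0,0],
    [0,0.004,0.005,0,0,0],
    [0,0.004,0.005,0,0,0]
  ]
}}

```text
time: 11.38
tool_pos: [0.6853, -0.1348, 0.1711]
tool_rot: [0.0, 0.994, 0.112, -0.0]
contact_force: [0.2, -0.1, 0.9]
gripper_width: 0.003
```

```bash
python3 -c "
from h import *
st()
snap('s12','side',220,420,20,220,3)"
```

```text
t 11.38 local [-0.0006 -0.0151  0.1711] F [ 0.1 -0.1  0.9] w 0.003
tool in box [[1.0, 0.0, -0.0], [0.0, -1.0, -0.0], [-0.0, 0.0, -1.0]]
```

View pics/s12.png

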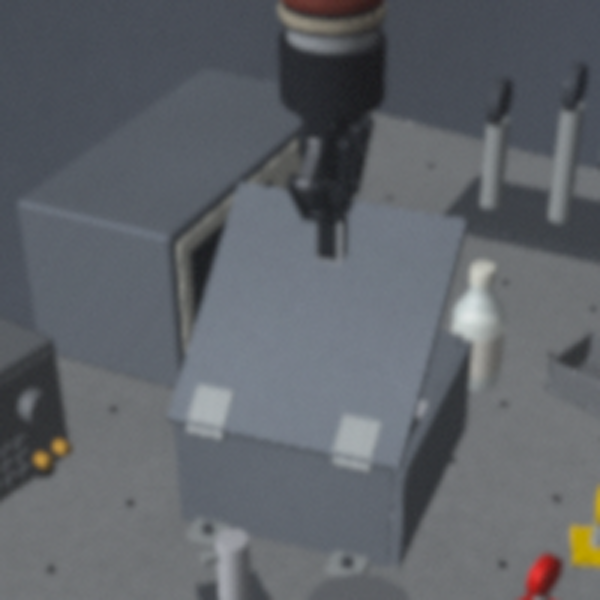

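Request:
{"method": "send_rows", "body": {
  "steps": [
    [0,0.004,0.005,0,0,0],
    [0,0.004,0.005,0,0,0],
    [0,0.004,0.005,0,0,0],
    [0,0.003,0.005,0,0,0],
    [0,0.003,0.005,0,0,0]
  ]
}}

```text
time: 12.05
tool_pos: [0.6892, -0.1522, 0.146]
tool_rot: [-0.0, 0.994, 0.112, -0.0]
contact_force: [0.1, 1.3, 0.9]
gripper_width: -0.0
```

Request:
{"method": "send_rows", "body": {
  "steps": [
    [0,0.003,0.006,0,0,0],
    [0,0.003,0.006,0,0,0],
    [0,0.002,0.006,0,0,0],
    [0,0.002,0.006,0,0,0],
    [0,0.001,0.006,0,0,0]
  ]
}}

```text
time: 12.68
tool_pos: [0.6919, -0.1631, 0.1163]
tool_rot: [0.0, 0.994, 0.112, 0.0]
contact_force: [0.2, -0.9, 1.7]
gripper_width: -0.001
```

```bash
python3 -c "
from h import *
st()
snap('s13','side',220,420,20,220,3)"
```

```text
t 12.68 local [-0.0004 -0.0441  0.1163] F [-0.  -0.9  1.7] w -0.001
tool in box [[1.0, 0.0, 0.001], [0.0, -1.0, -0.0], [0.001, 0.0, -1.0]]
```

View pics/s13.png

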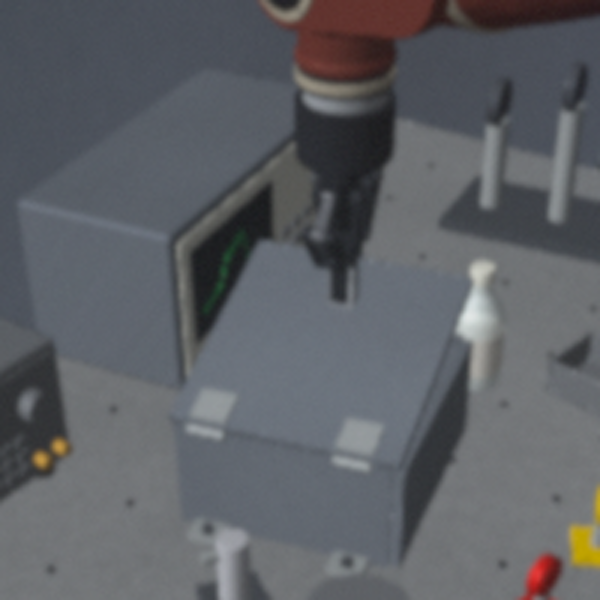

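Request:
{"method": "send_rows", "body": {
  "steps": [
    [0,0.001,0.005,0,0,0],
    [0,0.001,0.005,0,0,0],
    [0,0.001,0.005,0,0,0],
    [0,0.001,0.004,0,0,0]
  ]
}}

```text
time: 13.22
tool_pos: [0.6926, -0.1666, 0.0971]
tool_rot: [-0.0, 0.994, 0.112, 0.0]
contact_force: [0.6, 0.9, -0.1]
gripper_width: -0.001
```

Request:
{"method": "send_rows", "body": {
  "steps": [
    [0,0,0.003,0,0,0],
    [0,0,0.003,0,0,0]
  ]
}}

```text
time: 13.48
tool_pos: [0.6925, -0.1667, 0.0913]
tool_rot: [0.0, 0.994, 0.112, -0.0]
contact_force: [-0.1, -0.0, 0.6]
gripper_width: -0.003
```

Request:
{"method": "send_rows", "body": {
  "steps": [
    [0,0,0.002,0,0,0],
    [0,0,0.002,0,0,0]
  ]
}}

```text
time: 13.72
tool_pos: [0.6926, -0.1667, 0.0874]
tool_rot: [0.0, 0.994, 0.112, 0.0]
contact_force: [-0.1, -0.5, 0.1]
gripper_width: -0.004
```

Request:
{"method": "send_rows", "body": {
  "steps": [
    [0,0,0.002,0,0,0],
    [0,0,0.001,0,0,0]
  ]
}}

```text
time: 13.98
tool_pos: [0.6925, -0.1667, 0.0843]
tool_rot: [-0.0, 0.994, 0.112, -0.0]
contact_force: [0.7, -0.6, 0.7]
gripper_width: -0.001
```

```bash
python3 -c "
from h import *
st()
snap('s14','side',220,420,20,220,3)"
```

```text
t 13.97 local [-0.0006 -0.0477  0.0843] F [ 0.5 -0.7  0.7] w -0.001
tool in box [[1.0, 0.0, -0.0], [0.0, -1.0, 0.0], [-0.0, -0.0, -1.0]]
```

View pics/s14.png

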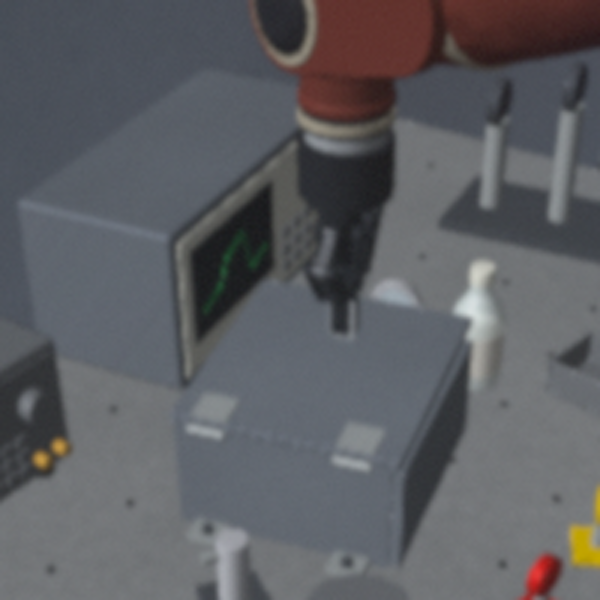

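```bash
python3 -c "
from h import *
for th in(0,.035,.07,.1):
  for x in(-.095,.095):
    l=np.array([x,.1-.203*np.cos(th)+.008*np.sin(th),.1+.203*np.sin(th)+.008*np.cos(th)])
    print(th,x,((proj('side',RB@l+O)-[220,20])*3).round(1))"
```

```text
0 -0.095 [468.5 327.1]
0 0.095 [260.6 288.5]
0.035 -0.095 [469.  320.2]
0.035 0.095 [260.2 281.7]
0.07 -0.095 [469.4 313.3]
0.07 0.095 [259.7 275. ]
0.1 -0.095 [469.6 307.5]
0.1 0.095 [259.2 269.3]
```

Request:
{"method": "send_rows", "body": {
  "steps": [
    [0,0,0.002,0,0,0],
    [0,0,0.002,0,0,0]
  ]
}}

```text
time: 14.28
tool_pos: [0.6926, -0.1667, 0.0805]
tool_rot: [0.0, 0.994, 0.112, 0.0]
contact_force: [-0.7, -0.7, 1.5]
gripper_width: -0.001
```

Request:
{"method": "send_rows", "body": {
  "steps": [
    [0,0,0.002,0,0,0],
    [0,0,0.002,0,0,0]
  ]
}}

```text
time: 14.52
tool_pos: [0.6926, -0.1667, 0.0772]
tool_rot: [0.0, 0.994, 0.112, -0.0]
contact_force: [-3.8, 0.1, 7.5]
gripper_width: -0.001
```

Force is rising, which suggests the lid is at its stop. I'll press a little more and check.

Request:
{"method": "send_rows", "body": {
  "steps": [
    [0,0,0.001,0,0,0],
    [0,0,0.001,0,0,0],
    [0,0,0,0,0,0]
  ]
}}

```text
time: 14.9
tool_pos: [0.6926, -0.1668, 0.0772]
tool_rot: [0.0, 0.994, 0.112, -0.0]
contact_force: [-5.4, 1.4, 10.0]
gripper_width: 0.001
```

```bash
python3 -c "
from h import *
st()
snap('s15','side',220,420,20,220,3)"
```

```text
t 14.9 local [-0.0005 -0.0478  0.0772] F [-4.9  2.6 10. ] w 0.001
tool in box [[1.0, 0.0, -0.0], [0.0, -1.0, -0.0], [-0.0, 0.0, -1.0]]
```

View pics/s15.png

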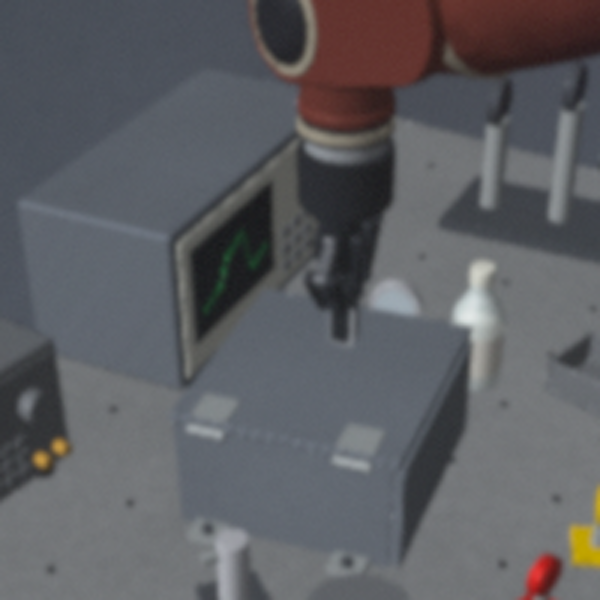

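Request:
{"method": "send_rows", "body": {
  "steps": [
    [0,0,-0.01,0,0,0],
    [0,0,-0.03,0,0,0],
    [0,0,-0.05,0,0,0],
    [0,0,-0.05,0,0,0],
    [-0.05,0,-0.03,0,0,0],
    [-0.05,0,0,0,0,0],
    [-0.05,0,0,0,0,0],
    [0,0,0,0,0,0]
  ]
}}

```text
time: 15.95
tool_pos: [0.5438, -0.2002, 0.244]
tool_rot: [-0.0, 0.994, 0.111, -0.0]
contact_force: [0.4, -0.2, -0.9]
gripper_width: -0.0
```

Request:
{"method": "send_rows", "body": {
  "steps": [
    [-0.04,0.05,0,0,0,0],
    [-0.04,0.05,0,0,0,0],
    [-0.04,0.05,0,0,0,0],
    [-0.04,0.05,0,0,0,0],
    [-0.02,0.04,0,0,0,0],
    [0,0,0,0,0,0]
  ]
}}

```text
time: 16.7
tool_pos: [0.4261, -0.4711, 0.2439]
tool_rot: [-0.0, 0.994, 0.11, -0.0]
contact_force: [0.2, 0.6, -1.0]
gripper_width: 0.002
```

```bash
python3 -c "
from h import *
st()
snap('s16','side',260,460,65,285,2.7);snap('t16','top',290,490,100,250,4)
for n,f,o in(('side',2.7,(260,65)),('top',4,(290,100))):
  for l in((-.095,-.103,.108),(.095,-.103,.108),(-.1,.099,.097),(-.1,-.099,.097),(-.1,.099,.003)): print(n,l,((proj(n,RB@np.array(l)+O)-o)*f).round(0))"
```

```text
t 16.7 local [-0.3278 -0.2856  0.2439] F [ 0.3  0.5 -1. ] w 0.002
tool in box [[1.0, -0.003, -0.0], [-0.003, -1.0, 0.0], [-0.0, -0.0, -1.0]]
side (-0.095, -0.103, 0.108) [314. 173.]
side (0.095, -0.103, 0.108) [127. 138.]
side (-0.1, 0.099, 0.097) [255. 308.]
side (-0.1, -0.099, 0.097) [317. 186.]
side (-0.1, 0.099, 0.003) [251. 392.]
top (-0.095, -0.103, 0.108) [561. 354.]
top (0.095, -0.103, 0.108) [490.  89.]
top (-0.1, 0.099, 0.097) [273. 431.]
top (-0.1, -0.099, 0.097) [554. 364.]
top (-0.1, 0.099, 0.003) [266. 443.]
```

View pics/s16.png

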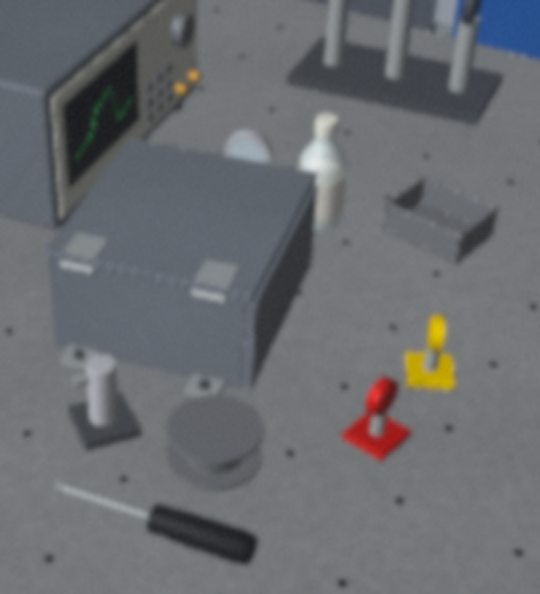

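View pics/t16.png

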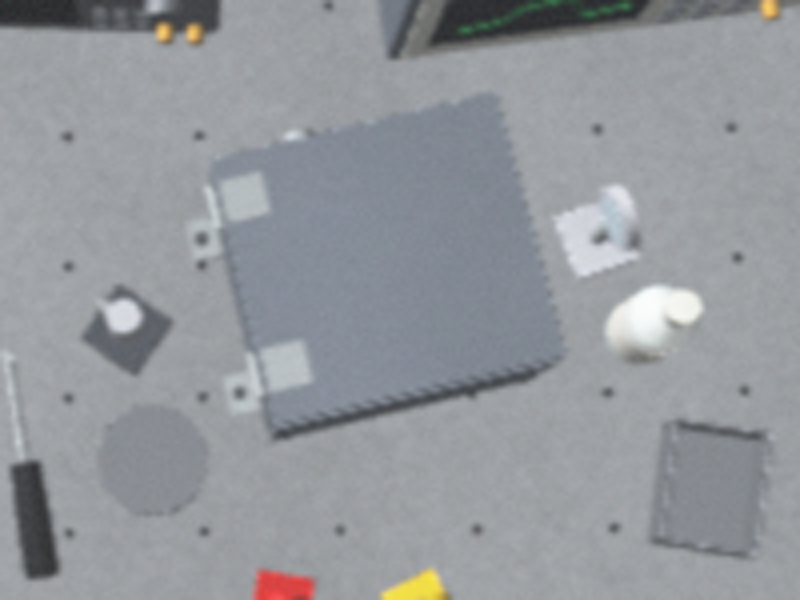

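```bash
python3 -c "
from plant import manip
print(manip.job_done())"
```

```text
the job is handed in; nothing more can be done
None
```

I pushed the tray home with the shut fingertips, then pushed the lid over and down until it was shut. I then moved the arm clear and handed the job in at about 17 s of the 51 s allowed. No verdict was reported.

**Tray:** it reached its stop at about 14 N. In the top view, the panel's outer face lies 99 to 103 mm in front of the box's origin; 100 mm is home. The lid was still at about 1.16 rad then.

**Lid:** it reached its stop at about 10 N. Afterwards its visible front free-edge corner was within 2 to 4 mm of the fully shut position in both views.

**Holder and bystanders:** the holder was standing on its tray when last seen, just before the lid was closed, and it can't be seen now. All bystanders look to be where they started.

**Disagreement:** the camera showed the fingertips about 30 mm above the reported TCP height. The height at which the lid reached its stop fits the same offset, so I steered the lid push by contact and pictures instead of the reported height.

**Unidentified:** a small white object is partly visible behind the box, where the open lid hid it before. I did not identify it, and the arm did not go near it.

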